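Draw the spirit level out from under the bench riser and put it on its sloped stand

TASK

The pocket spirit level has been pushed into one of the two bays under the low bench riser, with only one end sticking out. Draw it out flat along the bench, steering clear of what stands in the way, lay it flat on the bench wholly out from under the riser and let go of it there; then take it afresh and put it on the sloped tool stand, lying lengthwise and flat on the slope between the two end cheeks with its lower edge resting against both lip tabs. Leave the steel bar in the other bay, the tin, the spanner and the jar where they are.

Things in the scene. Friction and masses are not known exactly. Their poses are not given: they have to be found in the camera images.
- level: Pocket spirit level lying on its side: a flat rectangular aluminium bar with black end caps and three small green vials on its upper face, 200 long (own y) x 44 wide (own x) x 18 thick (own z, up), about 0.26 kg. Origin at the centre of its underside. It starts in one bay of the riser, its -y end sticking out of the mouth by 55 to 90 mm.
- level_end_a (a point): Middle of the level's -y end (the end that sticks out), at its underside.
- level_end_b (a point): Middle of the level's +y end (hidden under the riser at the start), at its underside.
- riser: Fixed low plywood shelf on 3 dark upright panels, black tool box on top. Origin on the bench, mid mouth; own +y into the bays, x along the mouth. Panels 10 thick at x = -125, 0, 125, y 0 to 200, 50 high: two bays 115 wide, open at y = 0, shut at 200. Shelf x -130 to 130, y 0 to 200, underside 50, top 62 above the bench; tool box from y = 77 back, up to 203 above the bench.
- stand: Fixed plywood tool stand. Origin on the bench at the centre of its base; the base runs 130 along own x (-60 to 70) and 246 along own y; own +x is its high back. Its highest point is about 110 above the bench.
- deck: Sloped board fixed on the stand, 0.55 rad. Origin on its face at mid lip, 40 above the bench; own x up the slope, y along the lip, z out of the face; board x -10 to 90. Lip: two steel tabs 12 high, 6 thick, uphill faces at x = 0, y = -111 to -61 and 61 to 111, open between for a finger. End cheeks 24 high, inner faces y = -112, 112. Level in place: its origin at x = 22, y within 12 of 0, z = 0.
- bar: Bystander: plain steel flat bar, 190 long (own y) x 30 wide (own x) x 12 thick, loose, 0.5 kg, lying in the other bay with its -y end sticking out 50 to 85 mm. Origin at the centre of its underside.
- tin: Bystander: low round steel tin, 56 diameter, 48 high, loose, standing 185 to 235 mm in front of the riser's mouth. Origin at the centre of its underside.
- spanner: Bystander: open-ended spanner 160 long, under 45 wide, lying on the far side of the bench. Origin near the middle of its underside, own x along it.
- jar: Bystander: clear screw-top jar with a black lid, 56 diameter, 58 high, loose, standing on the far side of the bench. Origin at the centre of its underside.
Things that resemble listed ones, but are neither listed nor needed, are in the scene too. Several things look just like the level: the one meant starts farthest from the robot's base.

How it is judged (in metres and radians):
On the way:
1. the level lies flat on the bench, wholly out from under the riser, released and at rest (y of each of level_end_a, level_end_b in the frame of riser below -0.002 m and height (world z) of level below 0.005 m and angle between level's own z axis and vertical below 0.05 rad and contact force between level and the fingers below 0.1 N and linear speed of level below 0.02 m/s), for 0.2 s.
At the end, for the whole second after the job is handed in: The level lies flat on the slope (0.06 rad, 4 mm), within 15 mm of mid-length, its lower edge at the lip (origin 17 to 27 mm upslope of it, 0.04 rad parallel), released and at rest; bar, tin, spanner and jar within 25 mm of where they were (x of level in the frame of deck between 0.017 and 0.027 m and y of level in the frame of deck between -0.015 and 0.015 m and z of level in the frame of deck between -0.004 and 0.004 m and angle between the z axis of level and the z axis of deck, either way round below 0.06 rad and angle between the y axis of level and the y axis of deck, either way round below 0.04 rad and contact force between level and the fingers below 0.1 N and linear speed of level below 0.02 m/s and distance of each of bar, tin, spanner, jar from where it was at the start of the episode below 0.025 m); the robot touches nothing.
It fails at once if the steel bar in the other bay is shifted by more than 25 mm (distance of bar from where it was at the start of the episode above 0.025 m).
It fails at once if the tin is shifted by more than 25 mm or tipped (distance of tin from where it was at the start of the episode above 0.025 m or angle between tin's own z axis and vertical above 0.4 rad).
It fails at once if the spanner is shifted by more than 25 mm (distance of spanner from where it was at the start of the episode above 0.025 m).
It fails at once if the jar is shifted by more than 25 mm or tipped (distance of jar from where it was at the start of the episode above 0.025 m or angle between jar's own z axis and vertical above 0.4 rad).
It also fails if it takes over 45 s, if anything falls off the work surface, if the arm or the gripper's body presses on something with over 40 N, if the wrist force passes 120 N, or if a joint passes its speed limit or range.

ROBOT

A 6-joint arm with a two-finger parallel gripper is mounted at the origin on the work surface. World frame = base frame: x ahead of the robot, y to its left, z up, the work surface at z = 0. Lengths are in m, angles in degrees, forces in N, time in s.
With the tool pointing down it reaches from about 0.35 to 0.875 m from the base axis. Payload 4.2 kg.
Tool frame: the origin (TCP) lies on the centre line of the jaws, within the pads' length; the fingertips stand 19 mm ahead of it and the grasp point (between the pads) is the TCP; x points along the fingers, y is the direction in which the jaws open and shut, and the axes are right-handed (so a half turn about x gives the same grasp; the last joint's range is limited). The gripper opens to 87 mm and grips with 3 to 60 N. Pads are 19 mm wide; open, the fingers measure 117 mm over their backs; the gripper's body (75 mm by 190 mm) begins 51 mm behind the grasp point.
Start: joints at [81.337, 22.042, 0.453, 0, -68.411, -14.817], TCP at [0.249, 0.573, 0.242] pointing down, gripper open.
Joint ranges: [-179.83, 179.83], [-69.29, 118.12], [-61.27, 80.66], [-181.25, 117.63], [-171.15, -9.14], [-177.46, 177.46]. Speed limits (degrees/s): [159.86, 159.86, 180, 180, 180, 180].

INTERFACE

Orientations are given as a 3x3 rotation matrix whose columns are the frame's x, y, z axes.
In Python, from station import r, viewer, job, spotter gives the robot as it stands.
- The arm moves only by the tool play_rows, never from a script. Its argument "commands" is a list of rows, each an object of numbers: "fingers": the gripper command: -1 is fully open, 1 is shut, values between are in proportion; "tx", "ty", "tz": the shift along the tool's x, y, z normalised to -1 to 1, where 1 is 750 mm; "ax", "ay", "az": the turn, a rotation vector about the tool's x, y, z normalised to -1 to 1, where 1 is pi rad. In form: [{"fingers": .., "tx": .., "ty": .., "tz": .., "ax": .., "ay": .., "az": ..}, ...]. A call has 1 to 5 rows; each row is the pose to reach, as a shift and turn from the pose commanded when the call began, along the tool's axes at that moment, turning the shorter way round; what a row does not reach only later rows make up. A row lasts 1/12 s, in which the tool goes at most 41.7 mm and 7.16 degrees, less where a joint would pass 70% of its speed; a pose out of reach is approached as far as the arm can. A call with a number of a shift or a turn outside -1 to 1 is refused whole. A call with a gripper value outside its range is refused whole. The fingers move at their own pace and stop on an object; the grip force is fixed at half the most. Time passes only in rows, so rows that repeat a pose let the fingers close. It gives the time, the measured TCP pose, the force and the opening at its end, in the units of the state.
- r.sense(): the state, without advancing time (a new reading comes with each control period).
- viewer.capture(name): name is "scene" or "top"; returns a dict with "image" (400x640x3 uint8, red, green, blue), "fx", "fy", "cx", "cy" (pixels), "R" (3x3) and "t" (3): a world point X has camera coordinates R X + t. Camera axes: x right, y down, z forward; pixel columns grow to the right and rows downward; lengths in m; the calibration is good to about 2 mm. A picture is of the moment at which its call begins. There is no depth.
- job.finish_job(): hands the job in, once; it reports no verdict.
Trained networks look in a picture, given as the dict that the camera call returned (one of the last four; its "shot" number tells which), for a name from the list of things; names that differ only in an ending like _2 or _b are one class to them, and where a whole thing is asked for, a point or a joint stands for the part that bears it (a point fixed in the world has none). Each returns a list of dicts, best first, with "score" (0 to 1); they miss things now and then, are a little off and sometimes report something else, mostly with a low value. They report only what shows in the picture. A call takes as long as a camera call. They do not tell look-alikes from the thing itself.
- spotter.find_in(name, picture): "uv" ([column, row] in pixels, amid what is visible of it).
- spotter.silhouettes(name, picture): "region" (400x640 bool, what is visible of it) and "uv" ([column, row] in pixels, amid what is visible of it).
The state is a dict: "time_s": time; "joints": joint angles; "joint_velocities": joint speeds; "effort": joint torques, N m; "tcp_pos": TCP position; "ee_rot": TCP orientation; "wrist_force": force on the tool from outside, world axes, zero at the start; "moment": the same for the moment, N m; "gripper_width": opening from 0.0 (shut) to 1.0 (fully open).
Only numpy, scipy, OpenCV 4.12 (cv2) and the standard library are available. Lean on these libraries where they do the work, as an engineer would, in place of code of your own. Each camera call takes 0.05 s, during which the arm holds its last target. There are 200 camera calls.

## Working session

There is one attempt and no reset: what is moved stays moved. The work goes in short steps, Python scripts to look and compute and a tool call to move; the robot and the scene stay as the last step left them, time stands still between calls to the robot, and variables do not carry over. Pictures are saved under pics/ and viewed, about 8 in all and at most 12, crops included, and the job is handed in when it is done.

Besides the shell and the picture viewer there is one more tool, called after "Call:" as name([rows], argument=value, ...), one row to a line, values as JSON. play_rows: Moves the arm, as the interface text tells. Its arguments: {"type":"object","properties":{"commands":{"type":"array"}},"required":["commands"]}

```bash
mkdir -p pics; ls
python3 - <<'E'
from station import r, viewer, job, spotter
import cv2
for n in ("scene","top"):
    p=viewer.capture(n); cv2.imwrite(f"pics/{n}0.png",p["image"][:,:,::-1])
    print(n,p["fx"],p["cx"],p["cy"],p["R"],p["t"])
    for k in ("level","riser","stand","deck","bar","tin","spanner","jar"):
        print(k,[(round(d["score"],2),[round(x) for x in d["uv"]]) for d in spotter.find_in(k,p)][:6])
s=r.sense();print(s)
E
```

```text
pics
scene 478.4543542211709 315.86616390291607 200.71314556002523 [[ 0.82997924  0.55765681 -0.01238338]
 [ 0.33776497 -0.52012675 -0.7844635 ]
 [-0.44390234  0.64690575 -0.62005134]] [-0.45872306 -0.13504989  1.64567243]
level [(0.96, [270, 180]), (0.9, [305, 133]), (0.73, [378, 144]), (0.65, [390, 224]), (0.64, [364, 188])]
riser [(0.92, [378, 146])]
stand [(0.98, [258, 278])]
deck [(0.67, [251, 260])]
bar [(0.57, [335, 171])]
tin [(0.81, [309, 200])]
spanner [(0.56, [364, 270])]
jar [(0.68, [392, 227])]
top 382.00706484580684 322.5732131714247 197.45574903847674 [[ 0.02627    -0.99962438 -0.00780966]
 [-0.99811821 -0.02579581 -0.05562931]
 [ 0.05540695  0.00925635 -0.99842095]] [0.01610686 0.51039052 1.17889156]
level [(0.85, [277, 163]), (0.72, [308, 254]), (0.61, [217, 273])]
riser [(0.69, [218, 178])]
stand [(0.64, [424, 184])]
deck [(0.96, [430, 182])]
bar [(0.75, [269, 205]), (0.33, [429, 185])]
tin [(0.75, [324, 198])]
spanner [(0.66, [366, 128]), (0.46, [427, 184])]
jar [(0.55, [315, 118])]
{'time_s': 0.9, 'joints': array([ 8.13388200e+01,  2.20409212e+01,  4.54766780e-01,  6.14991922e-04,
       -6.84086765e+01, -1.48185350e+01]), 'joint_velocities': array([-0.01032489,  0.07782255, -0.12995638, -0.00029813,  0.03746906,
       -0.08204105]), 'effort': array([-3.95983916e-04, -3.90453351e+01,  1.87621504e+01,  4.22471836e+00,
        1.55124860e-02, -1.61617066e-05]), 'tcp_pos': array([0.24897259, 0.57327762, 0.24157432]), 'ee_rot': array([[ 2.34525143e-05, -3.98420744e-01, -9.17202764e-01],
       [ 8.76850721e-05, -9.17202760e-01,  3.98420744e-01],
       [-9.99999996e-01, -8.97689587e-05,  1.34248408e-05]]), 'wrist_force': array([-0.19302881, -1.31604276, -0.69599613]), 'moment': array([-0.06711777, -0.0169602 ,  0.06044141]), 'gripper_width': 1.0002924446628092}
```

View pics/scene0.png

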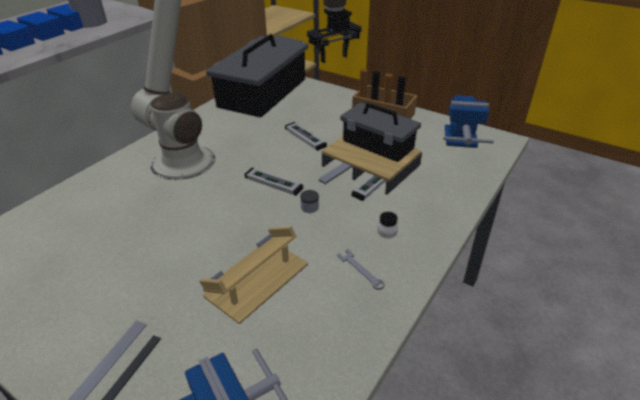

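View pics/top0.png

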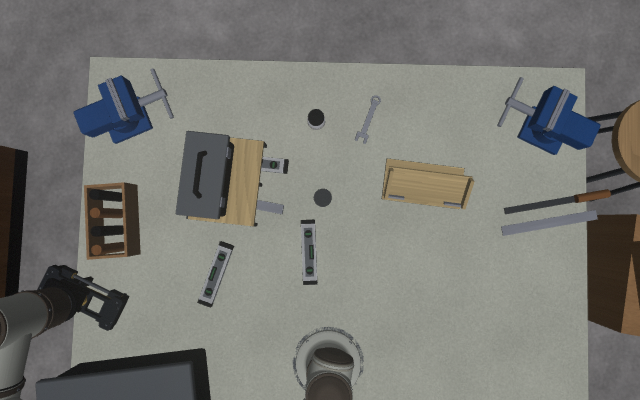

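The scene view shows the level sticking out of the riser's right bay, with its tip at about (357,193), and the bar at (335,172). In the top view these are at (277,165) and (269,207). The tin is at (322,197), the jar at (316,118) and the spanner at (367,120). The stand is at (428,183) with its lip tabs on the robot's side.

Three things could be taken for the level: top (277,165) in the bay, (308,254) loose, and (217,273) loose. The robot's base is near (328,365), so the one in the bay is farthest. I'll check it in a close crop.

```bash
cat > h.py <<'E'
import numpy as np, cv2
from station import r, viewer, job, spotter
def ray(p,uv):
    d=np.array([(uv[0]-p["cx"])/p["fx"],(uv[1]-p["cy"])/p["fy"],1.]); R=np.array(p["R"]);return -R.T@np.array(p["t"]), R.T@d
def onplane(p,uv,z):
    o,d=ray(p,uv); return o+d*(z-o[2])/d[2]
def proj(p,X):
    c=np.atleast_2d(X)@np.array(p["R"]).T+np.array(p["t"]); return np.c_[p["fx"]*c[:,0]/c[:,2]+p["cx"],p["fy"]*c[:,1]/c[:,2]+p["cy"]]
def tri(pa,ua,pb,ub):
    oa,da=ray(pa,ua);ob,db=ray(pb,ub);s=np.linalg.lstsq(np.c_[da,-db],ob-oa,rcond=None)[0]
    A=oa+s[0]*da;B=ob+s[1]*db;return (A+B)/2,np.linalg.norm(A-B)
def crop(p,x0,y0,w,h,k):
    im=cv2.resize(p["image"][y0:y0+h,x0:x0+w,::-1],None,fx=k,fy=k,interpolation=cv2.INTER_CUBIC).copy()
    for x in range(x0-x0%10+10,x0+w,10): cv2.putText(im,str(x),((x-x0)*k,9),0,.35,(0,0,255),1);cv2.line(im,((x-x0)*k,10),((x-x0)*k,15),(0,0,255),1)
    for y in range(y0-y0%10+10,y0+h,10): cv2.putText(im,str(y),(0,(y-y0)*k),0,.35,(0,0,255),1);cv2.line(im,(24,(y-y0)*k),(30,(y-y0)*k),(0,0,255),1)
    return im
E
python3 - <<'E'
from h import *
t=viewer.capture("top");s=viewer.capture("scene")
cv2.imwrite("pics/a.png",np.vstack([crop(t,220,125,114,50*2,7)[:400*2-200]]))
A=crop(t,225,130,80,100,6);B=crop(s,315,125,110,80,6)[:, :]
H=600;A=A[:H]
cv2.imwrite("pics/riser_top.png",A)
a=crop(t,375,150,110,65,7);b=crop(s,195,220,120,100,5)
c=np.zeros((600,800,3),np.uint8); 
a=cv2.resize(crop(t,375,150,110,65,5),None,fx=1,fy=1); b=crop(s,198,222,114,100,4)
# composite: stand top, riser scene
c[:a.shape[0],:a.shape[1]]=a
d=crop(s,315,140,110,65,4); c[330:330+260,:440]=d
e=crop(s,198,222,80+32,66,3); c[330:330+198,450:450+336]=e
cv2.imwrite("pics/comp.png",c)
E
```

```text
(no output)
```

View pics/riser_top.png

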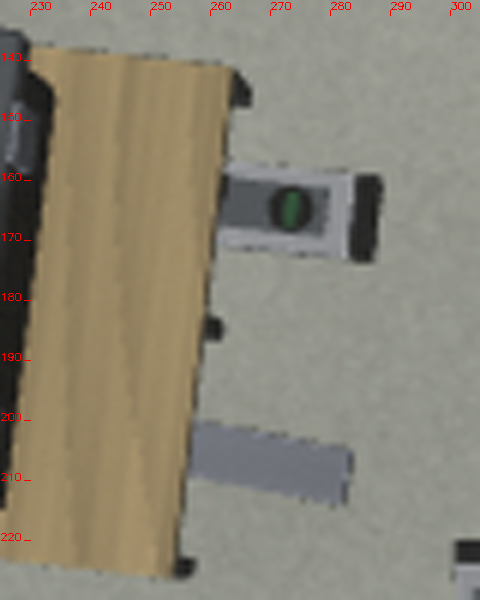

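View pics/comp.png

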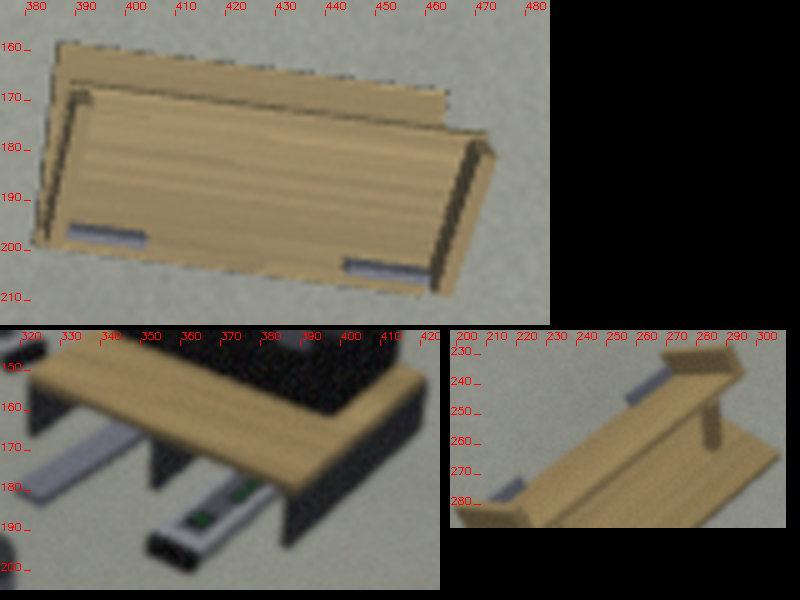

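Crop check: the level in the bay shows a black end cap, a green vial and an aluminium body, with end corners at (288.8,159.5) and (287.2,173.7). The bar is plain grey. Next I'll fit the poses.

```bash
cat >> h.py <<'E'
def Rz(a): return np.array([[np.cos(a),-np.sin(a),0],[np.sin(a),np.cos(a),0],[0,0,1]])
E
python3 - <<'E'
from h import *
t=viewer.capture("top");s=viewer.capture("scene")
f=lambda v:np.round(v,4)
T=lambda n,a,b:print(n,*[f(x) for x in tri(t,a,s,b)])
T("shelf corner +y_im",(263.8,141),(388.7,179.2)) ;T("shelf other",(254.2,226.3),(322.5,151.2))
T("lev far end",(288.8,159.5),(364.5,195));T("lev near",(287.2,173.7),(352.5,191.2))
P=lambda n,u,z:print(n,f(onplane(t,u,z)))
a=P("shelf c1",(263.8,141),.062);P("shelf c2",(254.2,226.3),.062)
for u in [(288.8,159.5),(287.2,173.7),(263,157.2),(261.2,171.3)]:P("lev",u,.018)
for u in [(283.8,205.3),(282.2,214.5)]:P("bar",u,.012)
for u in [(389,194.4),(404.4,196.6),(444,201.6),(461.4,204)]:P("lip",u,.04)
for n,z in (("tin",.048),("jar",.058),("spanner",.005)):
    for p in (t,s):
        d=[q for q in spotter.silhouettes(n,p)][0]; ys,xs=np.nonzero(d["region"]); print(n,d["uv"],xs.min(),xs.max(),ys.min(),ys.max(),f(onplane(p,d["uv"],z if p is t else z/2)))
E
```

```text
shelf corner +y_im [0.6749 0.2122 0.0603] 0.0022
shelf other [0.4184 0.2337 0.0601] 0.0074
lev far end [0.629  0.1405 0.0263] 0.0104
lev near [0.585  0.1447 0.02  ] 0.0102
shelf c1 [0.6736 0.2113 0.062 ]
shelf c2 [0.4155 0.2311 0.062 ]
lev [0.6259 0.1383 0.018 ]
lev [0.5811 0.1419 0.018 ]
lev [0.6312 0.2194 0.018 ]
lev [0.5866 0.2235 0.018 ]
bar [0.4822 0.15   0.012 ]
bar [0.4534 0.1541 0.012 ]
lip [ 0.523  -0.1733  0.04  ]
lip [ 0.5174 -0.2204  0.04  ]
lip [ 0.5053 -0.341   0.04  ]
lip [ 0.4993 -0.3939  0.04  ]
tin [320.8, 196.3] 314 331 189 206 [0.5113 0.0346 0.048 ]
tin [310.2, 197.1] 300 318 190 212 [0.4993 0.0493 0.024 ]
jar [314.5, 119.2] 308 324 109 128 [0.7452 0.0598 0.058 ]
jar [388.4, 224.6] 377 397 210 238 [0.756  0.0598 0.029 ]
spanner [367.4, 122.9] 355 379 96 143 [ 0.7513 -0.1068  0.005 ]
spanner [362.3, 270.3] 338 383 249 289 [ 0.7696 -0.1083  0.0025]
```

```bash
cat >> h.py <<'E'
from scipy.spatial.transform import Rotation as Ro
def cmd(pos,yax,xax=(0,0,-1)):
    s=r.sense(); Rc=np.array(s["ee_rot"]); x=np.array(xax,float);x/=np.linalg.norm(x);y=np.array(yax,float);y-=x*(x@y);y/=np.linalg.norm(y)
    Rt=np.c_[x,y,np.cross(x,y)]; d=Rc.T@(np.array(pos)-s["tcp_pos"])/.75; w=Ro.from_matrix(Rc.T@Rt).as_rotvec()/np.pi
    print("t",np.round(d,4),"a",np.round(w,4),"dist mm",round(np.linalg.norm(d)*750),"deg",round(np.linalg.norm(w)*180,1),"width",round(s["gripper_width"],3),"F",np.round(s["wrist_force"],1),"time",s["time_s"])
YA=(-.998,.066,0)
E
python3 -c "
from h import *
cmd((.6055,.168,.30),YA)"
```

```text
t [-0.078   0.3062 -0.6513] a [ 0.3906 -0.     -0.    ] dist mm 543 deg 70.3 width 0.999 F [-0.2 -0.7 -0.9] time 1.4
```

Call:
play_rows([
  {"fingers": -1,"tx": -0.078,"ty": 0,"tz": 0,"ax": 0,"ay": 0,"az": 0},
  {"fingers": -1,"tx": -0.078,"ty": 0.3062,"tz": -0.6513,"ax": 0.3906,"ay": 0,"az": 0},
  {"fingers": -1,"tx": -0.078,"ty": 0.3062,"tz": -0.6513,"ax": 0.3906,"ay": 0,"az": 0},
  {"fingers": -1,"tx": -0.078,"ty": 0.3062,"tz": -0.6513,"ax": 0.3906,"ay": 0,"az": 0},
  {"fingers": -1,"tx": -0.078,"ty": 0.3062,"tz": -0.6513,"ax": 0.3906,"ay": 0,"az": 0},
])

```text
time_s: 1.82
tcp_pos: [0.3597, 0.4469, 0.2888]
ee_rot: [[0.0, -0.792, -0.61], [0.001, -0.61, 0.792], [-1.0, -0.001, 0.0]]
wrist_force: [0.6, 0.3, -0.3]
gripper_width: 0.994
```

```bash
python3 -c "
from h import *
cmd((.6055,.168,.30),YA);print(r.sense()['tcp_pos'])"
```

```text
t [-0.0151 -0.0329 -0.4946] a [2.298e-01 2.000e-04 1.000e-04] dist mm 372 deg 41.4 width 0.994 F [ 0.6  0.3 -0.3] time 1.8167
[0.35967571 0.44688969 0.28879872]
```

Call:
play_rows([
  {"fingers": -1,"tx": -0.015,"ty": -0.033,"tz": -0.495,"ax": 0.23,"ay": 0,"az": 0},
  {"fingers": -1,"tx": -0.015,"ty": -0.033,"tz": -0.495,"ax": 0.23,"ay": 0,"az": 0},
  {"fingers": -1,"tx": -0.015,"ty": -0.033,"tz": -0.495,"ax": 0.23,"ay": 0,"az": 0},
  {"fingers": -1,"tx": -0.015,"ty": -0.033,"tz": -0.495,"ax": 0.23,"ay": 0,"az": 0},
  {"fingers": -1,"tx": -0.015,"ty": -0.033,"tz": -0.495,"ax": 0.23,"ay": 0,"az": 0},
])

```text
time_s: 2.23
tcp_pos: [0.4985, 0.2909, 0.2951]
ee_rot: [[0.001, -1.0, -0.03], [0.0, -0.03, 1.0], [-1.0, -0.001, 0.0]]
wrist_force: [0.7, 1.3, 0.0]
gripper_width: 0.997
```

```bash
python3 -c "
from h import *
cmd((.6055,.168,.30),YA);print(r.sense()['tcp_pos'])"
```

```text
t [-0.0065 -0.1377 -0.1681] a [0.0306 0.0001 0.0002] dist mm 163 deg 5.5 width 0.997 F [0.7 1.3 0. ] time 2.2333
[0.49848541 0.29092643 0.29514634]
```

Call:
play_rows([
  {"fingers": -1,"tx": -0.0065,"ty": -0.138,"tz": -0.168,"ax": 0.0306,"ay": 0,"az": 0},
  {"fingers": -1,"tx": -0.0065,"ty": -0.138,"tz": -0.168,"ax": 0.0306,"ay": 0,"az": 0},
  {"fingers": -1,"tx": -0.0065,"ty": -0.138,"tz": -0.168,"ax": 0.0306,"ay": 0,"az": 0},
  {"fingers": -1,"tx": -0.0065,"ty": -0.138,"tz": -0.168,"ax": 0.0306,"ay": 0,"az": 0},
  {"fingers": -1,"tx": -0.0065,"ty": -0.138,"tz": -0.168,"ax": 0.0306,"ay": 0,"az": 0},
])

```text
time_s: 2.65
tcp_pos: [0.6089, 0.1655, 0.299]
ee_rot: [[0.001, -0.998, 0.067], [-0.002, 0.067, 0.998], [-1.0, -0.001, -0.001]]
wrist_force: [0.3, 1.2, -1.5]
gripper_width: 0.997
```

```bash
python3 -c "
from h import *
cmd((.6055,.168,.08),YA)"
```

```text
t [0.292  0.0049 0.0034] a [-0.0002 -0.0005  0.0002] dist mm 219 deg 0.1 width 0.997 F [ 0.3  1.2 -1.5] time 2.65
```

Call:
play_rows([
  {"fingers": -1,"tx": 0.292,"ty": 0,"tz": 0,"ax": 0,"ay": 0,"az": 0},
  {"fingers": -1,"tx": 0.292,"ty": 0,"tz": 0,"ax": 0,"ay": 0,"az": 0},
  {"fingers": -1,"tx": 0.292,"ty": 0,"tz": 0,"ax": 0,"ay": 0,"az": 0},
  {"fingers": -1,"tx": 0.292,"ty": 0,"tz": 0,"ax": 0,"ay": 0,"az": 0},
  {"fingers": -1,"tx": 0.292,"ty": 0,"tz": 0,"ax": 0,"ay": 0,"az": 0},
])

```text
time_s: 3.07
tcp_pos: [0.6053, 0.1705, 0.09]
ee_rot: [[0.001, -0.998, 0.06], [0.001, 0.06, 0.998], [-1.0, -0.001, 0.001]]
wrist_force: [0.3, 0.0, -1.1]
gripper_width: 0.996
```

Call:
play_rows([
  {"fingers": -1,"tx": 0.0,"ty": 0,"tz": 0,"ax": 0,"ay": 0,"az": 0},
  {"fingers": -1,"tx": 0.0,"ty": 0,"tz": 0,"ax": 0,"ay": 0,"az": 0},
])

```text
time_s: 3.23
tcp_pos: [0.6046, 0.17, 0.0897]
ee_rot: [[-0.004, -0.998, 0.059], [-0.003, 0.059, 0.998], [-1.0, 0.004, -0.003]]
wrist_force: [0.8, -0.3, 1.9]
gripper_width: 0.996
```

```bash
python3 -c "
from h import *
cmd((.6055,.168,.022),YA);s=viewer.capture('scene');t=viewer.capture('top')
a=crop(s,300,110,110,100,5);b=crop(t,225,120,80,110,5)
c=np.zeros((550,800,3),np.uint8);c[:500,:400]=a[:,75:475];c[:550,400:]=b;cv2.imwrite('pics/b.png',c)"
```

```text
t [ 0.0903 -0.0018 -0.0022] a [ 0.0021 -0.0011 -0.0013] dist mm 68 deg 0.5 width 0.996 F [ 0.8 -0.3  1.9] time 3.2333
```

View pics/b.png

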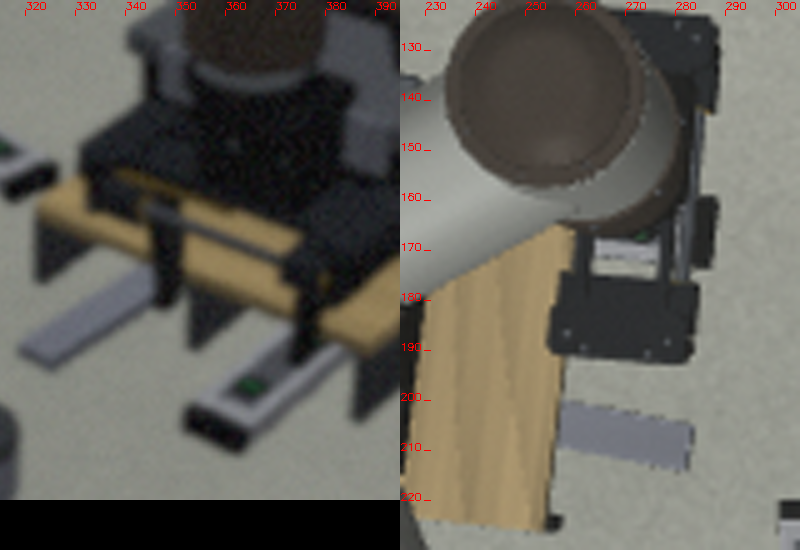

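The fingers, at about (347,165) and (377,175) in the scene view, straddle the level. The bar is clear of them. Descending to close.

Call:
play_rows([
  {"fingers": -1,"tx": 0.09,"ty": -0.002,"tz": -0.002,"ax": 0.002,"ay": 0,"az": 0},
  {"fingers": -1,"tx": 0.09,"ty": -0.002,"tz": -0.002,"ax": 0.002,"ay": 0,"az": 0},
  {"fingers": -1,"tx": 0.09,"ty": -0.002,"tz": -0.002,"ax": 0.002,"ay": 0,"az": 0},
  {"fingers": -1,"tx": 0.09,"ty": -0.002,"tz": -0.002,"ax": 0.002,"ay": 0,"az": 0},
])

```text
time_s: 3.67
tcp_pos: [0.6081, 0.1694, 0.0258]
ee_rot: [[0.002, -0.998, 0.066], [0.001, 0.066, 0.998], [-1.0, -0.002, 0.001]]
wrist_force: [0.2, -0.6, 1.1]
gripper_width: 1.006
```

Call:
play_rows([
  {"fingers": 1,"tx": 0,"ty": 0,"tz": 0,"ax": 0,"ay": 0,"az": 0},
  {"fingers": 1,"tx": 0,"ty": 0,"tz": 0,"ax": 0,"ay": 0,"az": 0},
  {"fingers": 1,"tx": 0,"ty": 0,"tz": 0,"ax": 0,"ay": 0,"az": 0},
  {"fingers": 1,"tx": 0,"ty": 0,"tz": 0,"ax": 0,"ay": 0,"az": 0},
  {"fingers": 1,"tx": 0,"ty": 0,"tz": 0,"ax": 0,"ay": 0,"az": 0},
])

```text
time_s: 4.08
tcp_pos: [0.6073, 0.1691, 0.0249]
ee_rot: [[0.002, -0.998, 0.066], [0.001, 0.066, 0.998], [-1.0, -0.002, 0.001]]
wrist_force: [0.1, -0.5, -0.7]
gripper_width: 0.709
```

```bash
python3 -c "
from h import *
print(r.sense()['tcp_pos']);cmd((.598,.025,.022),YA)"
```

```text
[0.60732411 0.16912554 0.02485203]
t [ 0.0036 -0.0003 -0.1926] a [-0.0001  0.0003  0.0005] dist mm 144 deg 0.1 width 0.709 F [ 0.1 -0.5 -0.7] time 4.0833
```

Call:
play_rows([
  {"fingers": 1,"tx": 0.002,"ty": 0,"tz": 0,"ax": 0,"ay": 0,"az": 0},
  {"fingers": 1,"tx": 0.002,"ty": 0,"tz": 0,"ax": 0,"ay": 0,"az": 0},
  {"fingers": 1,"tx": 0.002,"ty": 0,"tz": 0,"ax": 0,"ay": 0,"az": 0},
  {"fingers": 1,"tx": 0.002,"ty": 0,"tz": 0,"ax": 0,"ay": 0,"az": 0},
  {"fingers": 1,"tx": 0.002,"ty": 0,"tz": 0,"ax": 0,"ay": 0,"az": 0},
])

```text
time_s: 4.5
tcp_pos: [0.6067, 0.1688, 0.0221]
ee_rot: [[-0.0, -0.998, 0.067], [-0.0, 0.067, 0.998], [-1.0, 0.0, -0.0]]
wrist_force: [0.2, -0.7, 0.4]
gripper_width: 0.5
```

Call:
play_rows([
  {"fingers": 1,"tx": 0,"ty": 0,"tz": 0,"ax": 0,"ay": 0,"az": 0},
  {"fingers": 1,"tx": 0,"ty": 0,"tz": 0,"ax": 0,"ay": 0,"az": 0},
  {"fingers": 1,"tx": 0,"ty": 0,"tz": 0,"ax": 0,"ay": 0,"az": 0},
])

```text
time_s: 4.75
tcp_pos: [0.6067, 0.1688, 0.0221]
ee_rot: [[-0.0, -0.998, 0.066], [-0.0, 0.066, 0.998], [-1.0, 0.0, -0.0]]
wrist_force: [-0.2, -0.4, 0.1]
gripper_width: 0.503
```

Call:
play_rows([
  {"fingers": 1,"tx": 0,"ty": 0,"tz": -0.02,"ax": 0,"ay": 0,"az": 0},
  {"fingers": 1,"tx": 0,"ty": 0,"tz": -0.05,"ax": 0,"ay": 0,"az": 0},
  {"fingers": 1,"tx": 0,"ty": 0,"tz": -0.08,"ax": 0,"ay": 0,"az": 0},
  {"fingers": 1,"tx": 0,"ty": 0,"tz": -0.11,"ax": 0,"ay": 0,"az": 0},
  {"fingers": 1,"tx": 0,"ty": 0,"tz": -0.13,"ax": 0,"ay": 0,"az": 0},
])

```text
time_s: 5.17
tcp_pos: [0.5999, 0.0698, 0.0221]
ee_rot: [[-0.001, -0.998, 0.067], [-0.0, 0.067, 0.998], [-1.0, 0.001, -0.0]]
wrist_force: [0.1, 1.6, -0.9]
gripper_width: 0.504
```

Call:
play_rows([
  {"fingers": 1,"tx": 0,"ty": -0.01,"tz": -0.02,"ax": 0,"ay": 0,"az": 0},
  {"fingers": 1,"tx": 0,"ty": -0.02,"tz": -0.045,"ax": 0,"ay": 0,"az": 0},
  {"fingers": 1,"tx": 0,"ty": -0.025,"tz": -0.063,"ax": 0,"ay": 0,"az": 0},
  {"fingers": 1,"tx": 0,"ty": -0.025,"tz": -0.063,"ax": 0,"ay": 0,"az": 0},
  {"fingers": 1,"tx": 0,"ty": -0.025,"tz": -0.063,"ax": 0,"ay": 0,"az": 0},
])

```text
time_s: 5.58
tcp_pos: [0.6159, 0.022, 0.0221]
ee_rot: [[-0.0, -0.998, 0.068], [-0.0, 0.068, 0.998], [-1.0, 0.0, -0.0]]
wrist_force: [-0.3, -1.7, -1.2]
gripper_width: 0.503
```

```bash
python3 -c "
from h import *
cmd((.61,.025,.022),YA);t=viewer.capture('top');s=viewer.capture('scene')
c=np.vstack([crop(t,220,110,140,110,4)[:,:540],crop(s,300,130,135,40,4)])[:600]
d=crop(s,290,130,130,110,2)
cv2.imwrite('pics/c.png',crop(t,220,110,140,110,4));print(t['shot'])
for k in ('level','tin','bar'):
  print(k,[(round(q['score'],2),np.round(q['uv'])) for q in spotter.find_in(k,t)])"
```

```text
t [0.0001 0.0081 0.0034] a [-0.0007 -0.0001 -0.0001] dist mm 7 deg 0.1 width 0.503 F [-0.3 -1.7 -1.2] time 5.5833
9
level [(0.84, array([310., 250.])), (0.56, array([219., 267.]))]
tin [(0.66, array([323., 197.]))]
bar []
```

View pics/c.png

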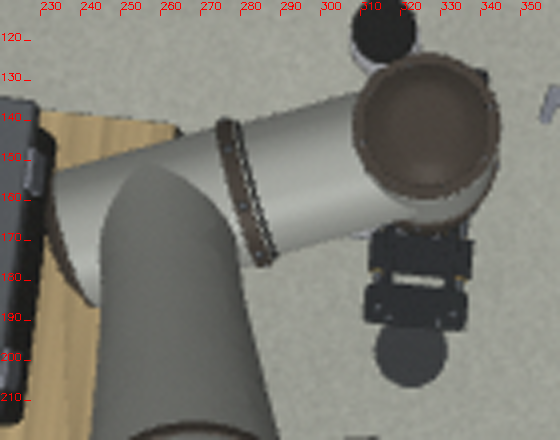

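Call:
play_rows([
  {"fingers": -1,"tx": 0,"ty": 0,"tz": 0,"ax": 0,"ay": 0,"az": 0},
  {"fingers": -1,"tx": 0,"ty": 0,"tz": 0,"ax": 0,"ay": 0,"az": 0},
  {"fingers": -1,"tx": 0,"ty": 0,"tz": 0,"ax": 0,"ay": 0,"az": 0},
  {"fingers": -1,"tx": 0,"ty": 0,"tz": 0,"ax": 0,"ay": 0,"az": 0},
  {"fingers": -1,"tx": 0,"ty": 0,"tz": 0,"ax": 0,"ay": 0,"az": 0},
])

```text
time_s: 6.25
tcp_pos: [0.6161, 0.0235, 0.0225]
ee_rot: [[0.0, -0.998, 0.066], [0.0, 0.066, 0.998], [-1.0, -0.0, 0.0]]
wrist_force: [-0.1, 0.1, -0.1]
gripper_width: 0.797
```

Call:
play_rows([
  {"fingers": -1,"tx": -0.04,"ty": 0,"tz": 0,"ax": 0,"ay": 0,"az": 0},
  {"fingers": -1,"tx": -0.09,"ty": 0,"tz": 0,"ax": 0,"ay": 0,"az": 0},
  {"fingers": -1,"tx": -0.14,"ty": 0,"tz": 0,"ax": 0,"ay": 0,"az": 0},
  {"fingers": -1,"tx": -0.19,"ty": 0,"tz": 0,"ax": 0,"ay": 0,"az": 0},
  {"fingers": -1,"tx": -0.24,"ty": 0,"tz": 0,"ax": 0,"ay": 0,"az": 0},
])

```text
time_s: 6.67
tcp_pos: [0.6156, 0.0231, 0.2043]
ee_rot: [[0.0, -0.998, 0.066], [0.0, 0.066, 0.998], [-1.0, -0.0, 0.0]]
wrist_force: [1.7, 0.2, 0.4]
gripper_width: 0.996
```

```bash
python3 -c "
from h import *
cmd((.62,.092,.1),YA);t=viewer.capture('top');s=viewer.capture('scene')
cv2.imwrite('pics/d.png',np.hstack([crop(s,290,130,130,130,4),crop(t,240,120,68,130,4)]));
for p in (t,s):
 for k in ('level','tin','jar','bar'):
  print(k,[(round(q['score'],2),np.round(q['uv'])) for q in spotter.find_in(k,p)])"
```

```text
t [0.139  0.0003 0.092 ] a [-0.0001  0.      0.    ] dist mm 125 deg 0.0 width 0.996 F [1.7 0.2 0.4] time 6.6667
level [(0.9, array([303., 161.])), (0.88, array([214., 274.])), (0.63, array([308., 252.]))]
tin [(0.78, array([320., 196.]))]
jar [(0.5, array([422., 182.]))]
bar []
level [(0.73, array([300., 132.])), (0.66, array([348., 208.])), (0.64, array([271., 179.]))]
tin [(0.68, array([310., 200.]))]
jar [(0.83, array([388., 225.])), (0.26, array([250., 263.]))]
bar [(0.79, array([335., 169.])), (0.69, array([364., 274.]))]
```

View pics/d.png

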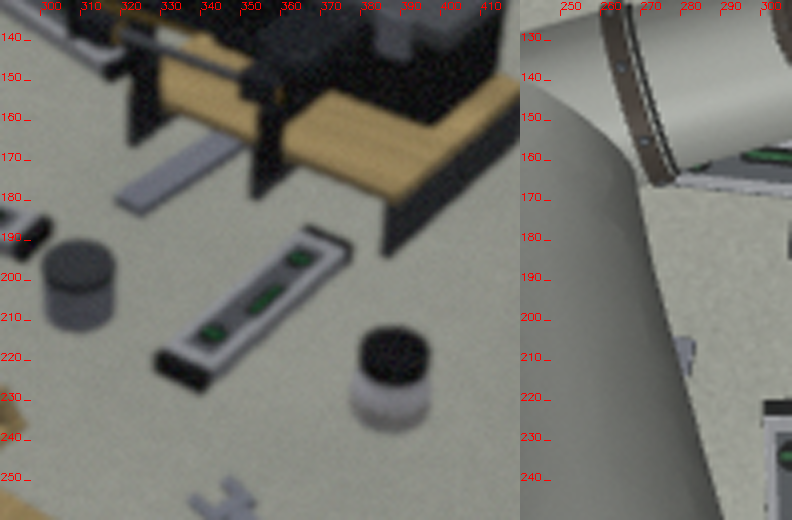

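The scene view shows the level flat on the bench, clear of the riser and released. Its near end is at (329–341,219–225) and its far end at (368–378,187–192). The tin and jar haven't moved. I'll compute the level's pose.

Run:
```python
from h import *
from scipy.optimize import least_squares
s=viewer.capture("scene")
for u in [(328.75,218.5),(341.0,224.5),(378,191.5),(368.3,187)]: print(np.round(onplane(s,u,.018),4))
uv=np.array([(328.75,218.5),(341.0,224.5),(378,191.5),(368.3,187)])
def M(q): return np.array([(-.022,-.1,.018),(.022,-.1,.018),(.022,.1,.018),(-.022,.1,.018)])@Rz(q[2]).T+[q[0],q[1],0]
o=least_squares(lambda q:(proj(s,M(q))-uv).ravel(),[.62,.09,-.07]);print(o.x,np.round(o.fun,1))
# deck check overlay numbers in scene
y=np.array([.1068,.994,0]);y/=np.linalg.norm(y);h=np.array([y[1],-y[0],0]);a=.55
X=np.cos(a)*h+[0,0,np.sin(a)];Z=np.cross(X,y);O=np.array([.5112,-.2822,.04])
for n,c in dict(tabL_top=(0,61,12),tabLo=(0,111,12),tabR=(0,-61,12),tabRo=(0,-111,12),backL=(90,112,0),backR=(90,-112,0),frontchL=(90,112,24),chR=(90,-112,24)).items():
    P=O+(np.c_[X,y,Z]@np.array(c))/1e3; print(n,np.round(proj(s,P)[0],1))
```

```text
[0.596  0.0022 0.018 ]
[ 0.639  -0.0009  0.018 ]
[0.6537 0.1921 0.018 ]
[0.6175 0.1962 0.018 ]
[ 0.6263481   0.09799597 -0.08449419] [-0.4  0.4 -0.2  0.6  1.4 -0.3 -0.8 -1. ]
tabL_top [255.1 244.2]
tabLo [268.6 234.2]
tabR [219.3 270.9]
tabRo [203.3 282.8]
backL [291.3 237.2]
backR [224.2 289.6]
frontchL [287.3 229.1]
chR [219.3 280.8]
```

Call:
play_rows([
  {"fingers": -1,"tx": 0,"ty": 0,"tz": 0.05,"ax": 0,"ay": 0,"az": 0},
  {"fingers": -1,"tx": 0.04,"ty": 0,"tz": 0.096,"ax": 0,"ay": 0,"az": 0},
  {"fingers": -1,"tx": 0.095,"ty": 0,"tz": 0.096,"ax": 0,"ay": 0,"az": 0},
  {"fingers": -1,"tx": 0.15,"ty": 0,"tz": 0.096,"ax": 0,"ay": 0,"az": 0},
  {"fingers": -1,"tx": 0.15,"ty": 0,"tz": 0.096,"ax": 0,"ay": 0,"az": 0},
])

```text
time_s: 7.63
tcp_pos: [0.6148, 0.0941, 0.0807]
ee_rot: [[-0.017, -0.998, 0.067], [-0.005, 0.068, 0.998], [-1.0, 0.017, -0.006]]
wrist_force: [-2.3, -0.8, -1.0]
gripper_width: 0.996
```

```bash
python3 -c "
from h import *
cmd((.6205,.095,.022),YA)"
```

```text
t [ 0.0781 -0.0088  0.0022] a [-0.0005 -0.0018 -0.0054] dist mm 59 deg 1.0 width 0.996 F [-2.3 -0.8 -1. ] time 7.6333
```

Call:
play_rows([
  {"fingers": -1,"tx": 0.04,"ty": 0,"tz": 0,"ax": 0,"ay": 0,"az": 0},
  {"fingers": -1,"tx": 0.08,"ty": 0,"tz": 0,"ax": 0,"ay": 0,"az": 0},
  {"fingers": -1,"tx": 0.08,"ty": 0,"tz": 0,"ax": 0,"ay": 0,"az": 0},
  {"fingers": -1,"tx": 0.08,"ty": 0,"tz": 0,"ax": 0,"ay": 0,"az": 0},
])

```text
time_s: 7.97
tcp_pos: [0.6207, 0.0945, 0.0298]
ee_rot: [[-0.002, -0.998, 0.066], [-0.002, 0.066, 0.998], [-1.0, 0.002, -0.002]]
wrist_force: [0.7, 0.5, 1.2]
gripper_width: 0.999
```

```bash
python3 -c "
from h import *
cmd((.6205,.095,.022),YA)"
```

```text
t [0.0104 0.0003 0.0007] a [-0.0001 -0.0005 -0.0006] dist mm 8 deg 0.1 width 0.999 F [0.7 0.5 1.2] time 7.9667
```

Call:
play_rows([
  {"fingers": 1,"tx": 0.01,"ty": 0,"tz": 0.001,"ax": 0,"ay": 0,"az": 0},
  {"fingers": 1,"tx": 0.01,"ty": 0,"tz": 0.001,"ax": 0,"ay": 0,"az": 0},
  {"fingers": 1,"tx": 0.01,"ty": 0,"tz": 0.001,"ax": 0,"ay": 0,"az": 0},
  {"fingers": 1,"tx": 0.01,"ty": 0,"tz": 0.001,"ax": 0,"ay": 0,"az": 0},
  {"fingers": 1,"tx": 0.01,"ty": 0,"tz": 0.001,"ax": 0,"ay": 0,"az": 0},
])

```text
time_s: 8.38
tcp_pos: [0.6214, 0.0959, 0.0234]
ee_rot: [[0.002, -0.998, 0.066], [0.001, 0.066, 0.998], [-1.0, -0.002, 0.001]]
wrist_force: [0.9, 0.1, -0.1]
gripper_width: 0.708
```

Call:
play_rows([
  {"fingers": 1,"tx": 0,"ty": 0,"tz": 0,"ax": 0,"ay": 0,"az": 0},
  {"fingers": 1,"tx": 0,"ty": 0,"tz": 0,"ax": 0,"ay": 0,"az": 0},
  {"fingers": 1,"tx": 0,"ty": 0,"tz": 0,"ax": 0,"ay": 0,"az": 0},
  {"fingers": 1,"tx": 0,"ty": 0,"tz": 0,"ax": 0,"ay": 0,"az": 0},
  {"fingers": 1,"tx": 0,"ty": 0,"tz": 0,"ax": 0,"ay": 0,"az": 0},
])

```text
time_s: 8.8
tcp_pos: [0.621, 0.0959, 0.0225]
ee_rot: [[0.0, -0.998, 0.066], [0.0, 0.066, 0.998], [-1.0, -0.0, 0.0]]
wrist_force: [-0.3, 1.2, 1.9]
gripper_width: 0.505
```

```bash
cat >> h.py <<'E'
dy=np.array([.1068,.994,0]);dy/=np.linalg.norm(dy);dh=np.array([dy[1],-dy[0],0])
dX=np.cos(.55)*dh+np.array([0,0,np.sin(.55)]);dZ=np.cross(dX,dy);dO=np.array([.5112,-.2822,.04])
def deck(x,y,z): return dO+x*dX+y*dy+z*dZ
E
python3 -c "
from h import *
print(r.sense()['tcp_pos'])
cmd((.62,.0,.2),YA)
print(deck(.023,0,.022)); cmd(deck(.023,0,.12),-dX,-dZ)
s=viewer.capture('scene')"
```

```text
[0.62098653 0.09587471 0.02254368]
t [-0.2366 -0.0072 -0.1276] a [-0.0001  0.      0.0001] dist mm 202 deg 0.0 width 0.505 F [-0.3  1.2  1.9] time 8.8
[ 0.51926254 -0.28306628  0.07077735]
t [-0.1758  0.1701 -0.5103] a [ 0.0126  0.0036 -0.1749] dist mm 424 deg 31.6 width 0.505 F [-0.3  1.2  1.9] time 8.8
```

Call:
play_rows([
  {"fingers": 1,"tx": -0.02,"ty": 0,"tz": 0,"ax": 0,"ay": 0,"az": 0},
  {"fingers": 1,"tx": -0.06,"ty": 0,"tz": 0,"ax": 0,"ay": 0,"az": 0},
  {"fingers": 1,"tx": -0.11,"ty": 0,"tz": 0,"ax": 0,"ay": 0,"az": 0},
  {"fingers": 1,"tx": -0.16,"ty": 0,"tz": 0,"ax": 0,"ay": 0,"az": 0},
  {"fingers": 1,"tx": -0.2,"ty": 0,"tz": 0,"ax": 0,"ay": 0,"az": 0},
])

```text
time_s: 9.27
tcp_pos: [0.6206, 0.0957, 0.1739]
ee_rot: [[-0.0, -0.998, 0.066], [0.0, 0.066, 0.998], [-1.0, 0.0, 0.0]]
wrist_force: [2.5, 0.1, -2.4]
gripper_width: 0.501
```

```bash
python3 -c "
from h import *
cmd(deck(.023,0,.12),-dX,-dZ)"
```

```text
t [ 0.0261  0.1696 -0.5101] a [ 0.0126  0.0036 -0.1751] dist mm 404 deg 31.6 width 0.501 F [ 2.5  0.1 -2.4] time 9.2667
```

Call:
play_rows([
  {"fingers": 1,"tx": 0,"ty": 0.01,"tz": -0.03,"ax": 0,"ay": 0,"az": -0.01},
  {"fingers": 1,"tx": 0,"ty": 0.025,"tz": -0.07,"ax": 0,"ay": 0,"az": -0.03},
  {"fingers": 1,"tx": 0,"ty": 0.04,"tz": -0.12,"ax": 0,"ay": 0,"az": -0.05},
  {"fingers": 1,"tx": 0,"ty": 0.057,"tz": -0.17,"ax": 0,"ay": 0,"az": -0.07},
  {"fingers": 1,"tx": 0,"ty": 0.073,"tz": -0.22,"ax": 0.006,"ay": 0,"az": -0.09},
])

```text
time_s: 9.68
tcp_pos: [0.5528, -0.0665, 0.171]
ee_rot: [[0.278, -0.957, 0.085], [-0.021, 0.082, 0.996], [-0.96, -0.279, 0.002]]
wrist_force: [0.4, -1.0, -3.1]
gripper_width: 0.504
```

```bash
python3 -c "
from h import *
cmd(deck(.023,0,.12),-dX,-dZ)"
```

```text
t [-0.0039  0.0909 -0.29  ] a [ 0.0062  0.0035 -0.0852] dist mm 228 deg 15.4 width 0.504 F [ 0.4 -1.  -3.1] time 9.6833
```

Call:
play_rows([
  {"fingers": 1,"tx": -0.001,"ty": 0.018,"tz": -0.05,"ax": 0.001,"ay": 0.001,"az": -0.017},
  {"fingers": 1,"tx": -0.002,"ty": 0.036,"tz": -0.1,"ax": 0.002,"ay": 0.001,"az": -0.034},
  {"fingers": 1,"tx": -0.003,"ty": 0.054,"tz": -0.15,"ax": 0.003,"ay": 0.002,"az": -0.051},
  {"fingers": 1,"tx": -0.003,"ty": 0.072,"tz": -0.2,"ax": 0.004,"ay": 0.002,"az": -0.068},
  {"fingers": 1,"tx": -0.004,"ty": 0.086,"tz": -0.25,"ax": 0.005,"ay": 0.003,"az": -0.08},
])

```text
time_s: 10.1
tcp_pos: [0.4771, -0.2321, 0.1545]
ee_rot: [[0.486, -0.868, 0.103], [-0.048, 0.091, 0.995], [-0.873, -0.488, 0.003]]
wrist_force: [-0.3, -0.5, -2.9]
gripper_width: 0.505
```

```bash
python3 -c "
from h import *
cmd(deck(.024,0,.1),-dX,-dZ)"
```

```text
t [ 0.0239  0.0023 -0.0617] a [ 0.0006  0.0014 -0.0127] dist mm 50 deg 2.3 width 0.505 F [-0.3 -0.5 -2.9] time 10.1
```

Call:
play_rows([
  {"fingers": 1,"tx": 0.01,"ty": 0.001,"tz": -0.03,"ax": 0,"ay": 0.001,"az": -0.006},
  {"fingers": 1,"tx": 0.024,"ty": 0.0025,"tz": -0.0617,"ax": 0.0005,"ay": 0.0014,"az": -0.0127},
  {"fingers": 1,"tx": 0.024,"ty": 0.0025,"tz": -0.0617,"ax": 0.0005,"ay": 0.0014,"az": -0.0127},
  {"fingers": 1,"tx": 0.024,"ty": 0.0025,"tz": -0.0617,"ax": 0.0005,"ay": 0.0014,"az": -0.0127},
])

```text
time_s: 10.43
tcp_pos: [0.4836, -0.2792, 0.1391]
ee_rot: [[0.521, -0.846, 0.109], [-0.056, 0.093, 0.994], [-0.851, -0.524, 0.001]]
wrist_force: [-0.8, -0.7, -3.1]
gripper_width: 0.5
```

```bash
python3 -c "
from h import *
cmd(deck(.024,0,.06),-dX,-dZ)
s=viewer.capture('scene');t=viewer.capture('top')
cv2.imwrite('pics/e.png',np.hstack([crop(s,195,205,110,100,4),crop(t,375,150,85,100,4)]))"
```

```text
t [ 0.052   0.0057 -0.0001] a [-0.0007 -0.0001  0.0007] dist mm 39 deg 0.2 width 0.5 F [-0.8 -0.7 -3.1] time 10.4333
```

View pics/e.png

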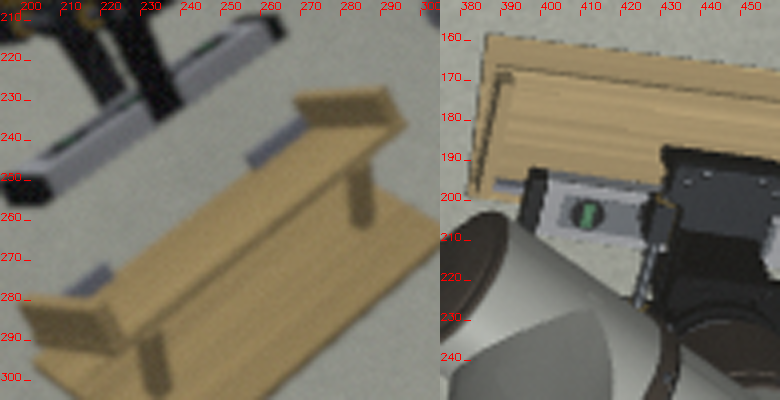

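```bash
python3 -c "
from h import *
s=viewer.capture('scene');t=viewer.capture('top')
st=r.sense();R=st['ee_rot'];P=st['tcp_pos']
# level frame: x=-tool y, y=tool z, z=-tool x
B=np.c_[-R[:,1],R[:,2],-R[:,0]]
for c in [(.022,.1,-.0225),(.022,-.1,-.0225),(.022,.1,-.0045),(.022,-.1,-.0045)]:
  X=P+B@np.array(c);print(c,np.round(proj(s,X)[0],1),np.round(proj(t,X)[0],1))
print(np.c_[dX,dy,dZ].T@(P-dO))
"
```

```text
(0.022, 0.1, -0.0225) [266.5 213.4] [397.1 191.5]
(0.022, -0.1, -0.0225) [205.1 256.9] [468.1 200.7]
(0.022, 0.1, -0.0045) [263.4 207.2] [397.7 194.5]
(0.022, -0.1, -0.0045) [201.4 250.3] [469.7 203.8]
[0.0294853  0.00240721 0.09973021]
```

Both views of the held level agree with the robot to about 1 px. The scene view suggests the deck lies 2–5 mm further in +x, +y than the top-view fit. I'll touch down a little uphill of the lip and slide down by feel.

```bash
python3 -c "
from h import *
cmd(deck(.032,.001,.06),-dX,-dZ)
cmd(deck(.032,.001,.028),-dX,-dZ)"
```

```text
t [ 0.053  -0.0031 -0.002 ] a [0.0011 0.0004 0.0014] dist mm 40 deg 0.3 width 0.502 F [ 0.3 -0.2 -3. ] time 10.6333
t [ 0.0957 -0.0029 -0.002 ] a [0.0011 0.0004 0.0014] dist mm 72 deg 0.3 width 0.502 F [ 0.3 -0.2 -3. ] time 10.6333
```

Call:
play_rows([
  {"fingers": 1,"tx": 0.025,"ty": -0.003,"tz": -0.002,"ax": 0.001,"ay": 0,"az": 0.001},
  {"fingers": 1,"tx": 0.05,"ty": -0.003,"tz": -0.002,"ax": 0.001,"ay": 0,"az": 0.001},
  {"fingers": 1,"tx": 0.075,"ty": -0.003,"tz": -0.002,"ax": 0.001,"ay": 0,"az": 0.001},
  {"fingers": 1,"tx": 0.09,"ty": -0.003,"tz": -0.002,"ax": 0.001,"ay": 0,"az": 0.001},
  {"fingers": 1,"tx": 0.09,"ty": -0.003,"tz": -0.002,"ax": 0.001,"ay": 0,"az": 0.001},
])

```text
time_s: 11.05
tcp_pos: [0.5225, -0.2823, 0.0826]
ee_rot: [[0.519, -0.848, 0.106], [-0.054, 0.091, 0.994], [-0.853, -0.522, 0.002]]
wrist_force: [-1.1, -0.3, -4.3]
gripper_width: 0.501
```

```bash
cat >> h.py <<'E'
def st():
    s=r.sense();D=np.c_[dX,dy,dZ]
    print("deck pos mm",np.round(1e3*D.T@(s["tcp_pos"]-dO),1),"F deck",np.round(D.T@s["wrist_force"],1),"M",np.round(s["moment"],2),"w",round(s["gripper_width"],3))
E
python3 -c "
from h import *
st();cmd(deck(.032,.001,.022),-dX,-dZ)
s=viewer.capture('scene')
cv2.imwrite('pics/f.png',crop(s,190,210,110,95,7))"
```

```text
deck pos mm [31.9  1.1 30.4] F deck [-3.1 -0.4 -3.1] M [0.23 1.59 0.04] w 0.501
t [ 0.0112 -0.0002 -0.0001] a [-0.0001  0.0006 -0.0002] dist mm 8 deg 0.1 width 0.501 F [-1.1 -0.3 -4.3] time 11.05
```

View pics/f.png

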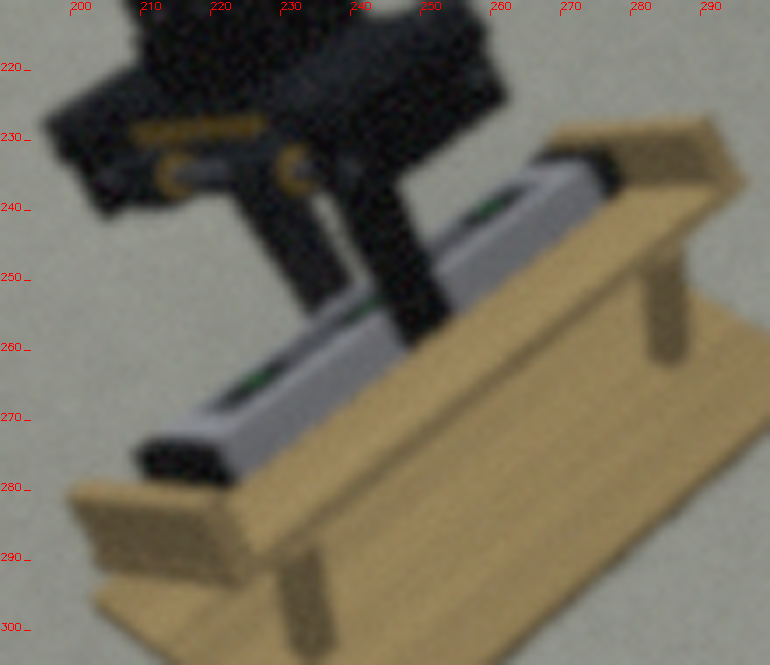

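The level sits between the cheeks, about 8 mm above the face. Lowering gently.

Call:
play_rows([
  {"fingers": 1,"tx": 0.003,"ty": 0,"tz": 0,"ax": 0,"ay": 0,"az": 0},
  {"fingers": 1,"tx": 0.006,"ty": 0,"tz": 0,"ax": 0,"ay": 0,"az": 0},
  {"fingers": 1,"tx": 0.007,"ty": 0,"tz": 0,"ax": 0,"ay": 0,"az": 0},
  {"fingers": 1,"tx": 0.007,"ty": 0,"tz": 0,"ax": 0,"ay": 0,"az": 0},
  {"fingers": 1,"tx": 0.007,"ty": 0,"tz": 0,"ax": 0,"ay": 0,"az": 0},
])

```text
time_s: 11.52
tcp_pos: [0.525, -0.284, 0.0808]
ee_rot: [[0.523, -0.846, 0.108], [-0.056, 0.092, 0.994], [-0.851, -0.526, 0.0]]
wrist_force: [-0.1, -0.5, -3.8]
gripper_width: 0.505
```

```bash
python3 -c "
from h import *
st()"
```

```text
deck pos mm [33.1 -0.3 27.5] F deck [-2.1 -0.5 -3.2] M [0.24 1.52 0.02] w 0.505
```

Call:
play_rows([
  {"fingers": 1,"tx": 0.002,"ty": 0,"tz": 0,"ax": 0,"ay": 0,"az": 0},
  {"fingers": 1,"tx": 0.004,"ty": 0,"tz": 0,"ax": 0,"ay": 0,"az": 0},
  {"fingers": 1,"tx": 0.006,"ty": 0,"tz": 0,"ax": 0,"ay": 0,"az": 0},
  {"fingers": 1,"tx": 0.006,"ty": 0,"tz": 0,"ax": 0,"ay": 0,"az": 0},
])

```text
time_s: 11.85
tcp_pos: [0.5275, -0.2842, 0.0762]
ee_rot: [[0.522, -0.846, 0.108], [-0.056, 0.092, 0.994], [-0.851, -0.525, 0.001]]
wrist_force: [-0.4, -0.0, -2.6]
gripper_width: 0.504
```

```bash
python3 -c "
from h import *
st()"
```

```text
deck pos mm [32.9 -0.2 22.3] F deck [-1.7 -0.1 -2. ] M [0.32 1.53 0.04] w 0.504
```

Call:
play_rows([
  {"fingers": 1,"tx": 0.001,"ty": 0,"tz": 0,"ax": 0,"ay": 0,"az": 0},
  {"fingers": 1,"tx": 0.002,"ty": 0,"tz": 0,"ax": 0,"ay": 0,"az": 0},
  {"fingers": 1,"tx": 0.002,"ty": 0,"tz": 0,"ax": 0,"ay": 0,"az": 0},
  {"fingers": 1,"tx": 0.002,"ty": 0,"tz": 0,"ax": 0,"ay": 0,"az": 0},
])

```text
time_s: 12.18
tcp_pos: [0.5277, -0.2842, 0.076]
ee_rot: [[0.523, -0.846, 0.107], [-0.056, 0.092, 0.994], [-0.851, -0.526, 0.001]]
wrist_force: [-5.4, 1.7, 5.1]
gripper_width: 0.505
```

```bash
python3 -c "
from h import *
st()"
```

```text
deck pos mm [32.9 -0.3 22. ] F deck [-2.   1.1  7.2] M [0.53 1.8  0.12] w 0.505
```

Contact came at z = 22.0 mm, as modelled. Now sliding down to the lip.

Call:
play_rows([
  {"fingers": 1,"tx": -0.0005,"ty": 0.002,"tz": 0,"ax": 0,"ay": 0,"az": 0},
  {"fingers": 1,"tx": -0.0005,"ty": 0.004,"tz": 0,"ax": 0,"ay": 0,"az": 0},
  {"fingers": 1,"tx": -0.0005,"ty": 0.006,"tz": 0,"ax": 0,"ay": 0,"az": 0},
  {"fingers": 1,"tx": -0.0005,"ty": 0.007,"tz": 0,"ax": 0,"ay": 0,"az": 0},
  {"fingers": 1,"tx": -0.0005,"ty": 0.007,"tz": 0,"ax": 0,"ay": 0,"az": 0},
])

```text
time_s: 12.6
tcp_pos: [0.526, -0.2847, 0.0751]
ee_rot: [[0.527, -0.843, 0.108], [-0.059, 0.09, 0.994], [-0.848, -0.531, -0.002]]
wrist_force: [-0.1, 1.0, 5.6]
gripper_width: 0.503
```

```bash
python3 -c "
from h import *
st()"
```

```text
deck pos mm [31.1 -0.9 22.1] F deck [2.7 1.  4.9] M [0.61 0.28 0.21] w 0.503
```

Call:
play_rows([
  {"fingers": 1,"tx": -0.003,"ty": 0,"tz": 0,"ax": 0,"ay": 0,"az": 0},
  {"fingers": 1,"tx": -0.003,"ty": 0.002,"tz": 0,"ax": 0,"ay": 0,"az": 0},
  {"fingers": 1,"tx": -0.003,"ty": 0.004,"tz": 0,"ax": 0,"ay": 0,"az": 0},
  {"fingers": 1,"tx": -0.003,"ty": 0.004,"tz": 0,"ax": 0,"ay": 0,"az": 0},
])

```text
time_s: 12.93
tcp_pos: [0.5196, -0.2832, 0.0725]
ee_rot: [[0.522, -0.846, 0.107], [-0.056, 0.092, 0.994], [-0.851, -0.525, 0.001]]
wrist_force: [1.2, 0.3, -3.1]
gripper_width: 0.5
```

```bash
python3 -c "
from h import *
st()"
```

```text
deck pos mm [24.2 -0.1 23.3] F deck [-0.6  0.4 -3.3] M [0.28 1.3  0.13] w 0.5
```

Call:
play_rows([
  {"fingers": 1,"tx": 0,"ty": 0.001,"tz": 0,"ax": 0,"ay": 0,"az": 0},
  {"fingers": 1,"tx": 0,"ty": 0.003,"tz": 0,"ax": 0,"ay": 0,"az": 0},
  {"fingers": 1,"tx": 0,"ty": 0.004,"tz": 0,"ax": 0,"ay": 0,"az": 0},
  {"fingers": 1,"tx": 0,"ty": 0.004,"tz": 0,"ax": 0,"ay": 0,"az": 0},
])

```text
time_s: 13.27
tcp_pos: [0.5189, -0.2833, 0.0725]
ee_rot: [[0.525, -0.845, 0.106], [-0.057, 0.09, 0.994], [-0.849, -0.528, -0.001]]
wrist_force: [4.7, 1.4, -0.9]
gripper_width: 0.503
```

```bash
python3 -c "
from h import *
st()"
```

```text
deck pos mm [23.6 -0.2 23.6] F deck [ 3.4  1.9 -3.1] M [0.56 0.13 0.76] w 0.503
```

The lip is felt at x ≈ 23.6 mm, close to the modelled 22. I'll seat the level on the face and open.

Call:
play_rows([
  {"fingers": 1,"tx": 0.001,"ty": -0.002,"tz": 0,"ax": 0,"ay": 0,"az": 0},
  {"fingers": 1,"tx": 0.0025,"ty": -0.002,"tz": 0,"ax": 0,"ay": 0,"az": 0},
  {"fingers": 1,"tx": 0.0025,"ty": -0.002,"tz": 0,"ax": 0,"ay": 0,"az": 0},
])

```text
time_s: 13.52
tcp_pos: [0.52, -0.2836, 0.0713]
ee_rot: [[0.523, -0.845, 0.108], [-0.057, 0.091, 0.994], [-0.85, -0.526, 0.0]]
wrist_force: [1.6, 1.9, 1.9]
gripper_width: 0.502
```

```bash
python3 -c "
from h import *
st()"
```

```text
deck pos mm [24.  -0.4 22.1] F deck [2.2 2.  0.9] M [0.55 0.39 0.48] w 0.502
```

Call:
play_rows([
  {"fingers": -0.4,"tx": 0,"ty": 0,"tz": 0,"ax": 0,"ay": 0,"az": 0},
  {"fingers": -0.4,"tx": 0,"ty": 0,"tz": 0,"ax": 0,"ay": 0,"az": 0},
  {"fingers": -0.4,"tx": 0,"ty": 0,"tz": 0,"ax": 0,"ay": 0,"az": 0},
  {"fingers": -0.4,"tx": 0,"ty": 0,"tz": 0,"ax": 0,"ay": 0,"az": 0},
  {"fingers": -0.4,"tx": 0,"ty": 0,"tz": 0,"ax": 0,"ay": 0,"az": 0},
])

```text
time_s: 13.93
tcp_pos: [0.5191, -0.2834, 0.0703]
ee_rot: [[0.522, -0.846, 0.108], [-0.056, 0.092, 0.994], [-0.851, -0.525, 0.001]]
wrist_force: [-0.2, 0.3, -0.1]
gripper_width: 0.687
```

```bash
python3 -c "
from h import *
st()"
```

```text
deck pos mm [22.7 -0.3 21.7] F deck [-0.2  0.3  0.1] M [ 0.19  1.06 -0.01] w 0.687
```

Call:
play_rows([
  {"fingers": -0.4,"tx": -0.02,"ty": 0,"tz": 0,"ax": 0,"ay": 0,"az": 0},
  {"fingers": -0.4,"tx": -0.06,"ty": 0,"tz": 0,"ax": 0,"ay": 0,"az": 0},
  {"fingers": -0.4,"tx": -0.11,"ty": 0,"tz": 0,"ax": 0,"ay": 0,"az": 0},
  {"fingers": -0.4,"tx": -0.16,"ty": 0,"tz": 0,"ax": 0,"ay": 0,"az": 0},
  {"fingers": -0.4,"tx": -0.21,"ty": 0,"tz": 0,"ax": 0,"ay": 0,"az": 0},
])

```text
time_s: 14.35
tcp_pos: [0.4357, -0.2742, 0.2052]
ee_rot: [[0.52, -0.847, 0.108], [-0.056, 0.092, 0.994], [-0.852, -0.523, 0.001]]
wrist_force: [0.5, -1.0, 0.9]
gripper_width: 0.7
```

Call:
play_rows([
  {"fingers": -0.4,"tx": 0,"ty": 0,"tz": 0.05,"ax": 0,"ay": 0,"az": 0},
  {"fingers": -0.4,"tx": 0,"ty": 0,"tz": 0.1,"ax": 0,"ay": 0,"az": 0},
  {"fingers": -0.4,"tx": 0,"ty": 0,"tz": 0.15,"ax": 0,"ay": 0,"az": 0},
  {"fingers": -0.4,"tx": 0,"ty": 0,"tz": 0.2,"ax": 0,"ay": 0,"az": 0},
  {"fingers": -0.4,"tx": 0,"ty": 0,"tz": 0.25,"ax": 0,"ay": 0,"az": 0},
])

```text
time_s: 14.77
tcp_pos: [0.4503, -0.1608, 0.2064]
ee_rot: [[0.521, -0.846, 0.114], [-0.065, 0.093, 0.994], [-0.851, -0.525, -0.006]]
wrist_force: [-0.2, -0.7, 0.5]
gripper_width: 0.702
```

```bash
python3 -c "
from h import *
s=viewer.capture('scene');t=viewer.capture('top')
c=np.zeros((560,780,3),np.uint8);a=crop(t,375,150,110,65,7);b=crop(s,195,220,110,0+100,5)[:500]
c=np.zeros((600,770,3),np.uint8);c[:325,:550]=crop(t,375,150,110,65,5);c[330:600,:330]=crop(s,195,222,110,90,3);c[330:560,340:770]=cv2.resize(t['image'][90:250,200:500,::-1],(430,230))
cv2.imwrite('pics/g.png',c)
for X in [(0,.1),(0,-.1),(.044,.1),(.044,-.1)]: print(X,np.round(proj(t,deck(X[0],X[1],.018))[0],1))
for p in (t,s):
 for k in ('level','tin','jar','bar','spanner'):
  print(k,[(round(q['score'],2),np.round(q['uv'])) for q in spotter.find_in(k,p)])"
```

```text
(0, 0.1) [392.6 197.6]
(0, -0.1) [458.8 206.4]
(0.044, 0.1) [395.5 184.6]
(0.044, -0.1) [462.9 193.6]
level [(0.86, array([214., 273.])), (0.82, array([426., 190.])), (0.65, array([310., 253.]))]
tin [(0.51, array([320., 197.]))]
jar [(0.82, array([315., 121.]))]
bar [(0.72, array([271., 204.]))]
spanner [(0.79, array([368., 121.]))]
level [(0.72, array([305., 134.])), (0.7, array([242., 256.])), (0.7, array([277., 183.]))]
tin [(0.6, array([310., 198.]))]
jar [(0.62, array([390., 223.]))]
bar [(0.73, array([334., 171.]))]
spanner [(0.69, array([361., 268.]))]
```

View pics/g.png

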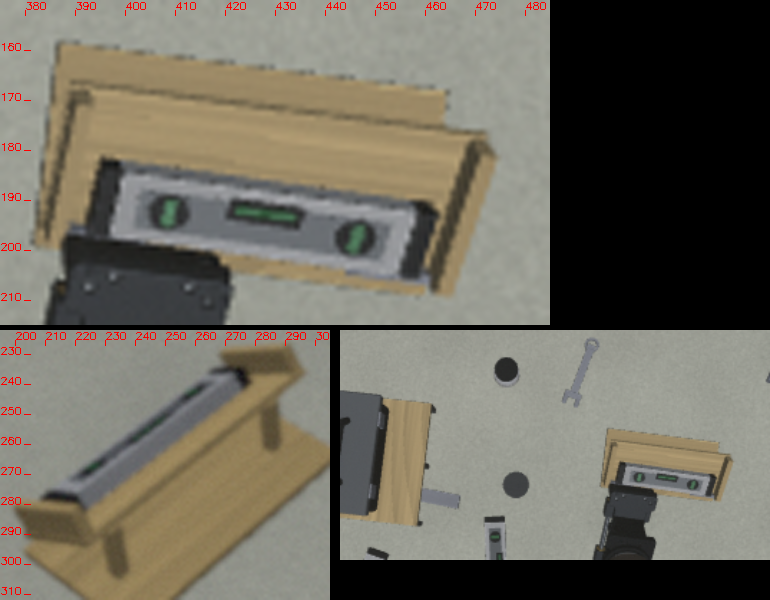

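The level lies between the cheeks on the lip tabs. Its uphill corners are at (395.6,182) and (462.4,191), within about 1 px of where the seated pose should show. The bar, tin, jar and spanner show at their starting pixels, and the gripper is clear. Handing in.

```bash
python3 -c "
from h import *
print(r.sense()['wrist_force'],r.sense()['time_s']);print(job.finish_job())"
```

```text
[-0.1985661   0.11535539 -0.00947956] 15.3667
the job is handed in; nothing more can be done
None
```

The spirit level is on the sloped stand, and I handed the job in at about 15.4 s of the 45 s allowed; it reported no verdict.

I chose the level in the bay, which was the farthest from the base of the three look-alikes. I drew it out about 145 mm flat along the bench, shifting away from the tin. I let go with its far end about 20 mm clear of the mouth, then took it again at its middle. On the stand I lowered it until it touched the face, at a height of 22.0 mm against 22.5 mm expected. I then slid it down until I felt the lip, seated it and opened the jaws.

**Last checks:**
- **Level:** in the top view its uphill corners are within about 1 px (3 mm) of the seated pose. That puts its origin at x ≈ 22 mm and y ≈ 0 in the deck frame, lying flat. One lower corner was about 2 px off, a poorer match.
- **Bystanders:** the bar, tin, spanner and jar all show within about 3 px of their starting pixels.
- **Robot:** the wrist force was near zero and the gripper was clear of everything.

**Disagreement:** the scene view put the deck and the released level about 3 to 8 mm from the top view and the robot's own position. I relied on the top view and on contact for the final fit. The lip was felt at 23.6 mm against the modelled 22 mm, inside the 17 to 27 mm allowed.

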